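# Feed a circuit-board carrier under a low test bridge and start the test

### The job

With the fingertips, push the blue board carrier along the bench, flat and without picking it up or tipping it, in through the flared guides and under the low black test bridge until it rests fully home against the red stop rail. Then press the green button beside the bridge down to start the test and let go of it; do not press it before the carrier is home, and leave everything else on the bench where it is.

Things in the scene. Friction and masses are not known exactly. Their poses are not given: they have to be found in the camera images.
- carrier: Loose blue flat plate, 140 mm long (x axis), 90 wide (y), 10 thick, a green circuit board on top with chips to 12 mm; 0.2 to 0.4 kg. Origin: centre of its underside, z up. Starts flat on the bench before the fixture's open end, its x within 0.3 rad of the fixture's x, up to 25 mm off centre. Pushed along +x by its short trailing edge, which at home still stands 35 mm out before the bridge.
- fixture: Fixed test fixture. Origin on the bench under the middle of the bridge; x = level feed direction, y = left of the feed, z up. Black bridge over x = -30 to 30 mm, underside 15.5 mm and top 36 mm high, contacts on it to 46 mm. Straight slippery white side guides 15.5 mm high, x = -40 to 75, inner faces at y = +-48.5, outer +-62.5. Grey button pod, y = -62 to -119, 26 mm high.
- mouth (a point): Middle of the fixture's open end, on the bench, 90 mm before its origin (x = -90 mm): between here and x = -40 mm low slippery guides, 12 mm high and 12 mm thick, flare outwards at 0.35 rad from the straight guides to an opening of about 130 mm here.
- stop (a point): Middle of the near face of the red stop rail, 14 mm high, across the fixture's far end (x = +75 mm), on the bench.
- home (a point): Point on the bench on the fixture's centre line, 5 mm beyond the fixture's origin along its x, same axes: where the carrier's origin lies when the carrier is home against the stop.
- start (a joint): Travel of the green push button: 0 up, 0.006 m fully down; a spring brings it back up. About 4 N presses it fully down.
- start_top (a point): Centre of the top face of the green button (28 mm across), on the grey pod beside the bridge; it is pressed straight down.
- screwdriver: loose screwdriver with a red handle, about 0.2 m long, lying on the bench; origin on its underside, within its length
- spool: loose orange plastic spool, 56 mm across, 42 mm high, standing; origin at the centre of its underside
- flux: loose amber bottle with white cap, 40 mm across, 85 mm high; origin at the centre of its underside
- paste: loose white jar with a blue lid, 56 mm across, 50 mm high; origin at the centre of its underside
- scanner: loose hand-held code reader, black head, yellow grip, about 160 x 45 x 40 mm, lying on the bench; origin on its underside near the middle
- spare: a spare board carrier, grey, not blue, 140 x 90 x 10 mm, lying flat; not part of the job; origin at the centre of its underside
There are look-alikes about, which are no part of the job. What is shaped like the carrier but brown is not meant.

How it is judged (in metres and radians):
On the way, in this order (a step that is already met when the one before it is completed fails the run):
1. the carrier lies flat under the bridge, home against the stop (x of carrier in the frame of home between -0.005 and 0.005 m and y of carrier in the frame of home between -0.008 and 0.008 m and angle between the x axis of carrier and the x axis of fixture, either way round below 0.09 rad and angle between carrier's own z axis and vertical below 0.05 rad and height (world z) of carrier below 0.004 m), for 0.2 s.
2. the green button is pressed down (value of joint start above 0.004 m), for 0.05 s.
At the end, for the whole second after the job is handed in: The carrier lies flat and still under the bridge with its origin within 5 mm of home along the feed, within 8 mm sideways and within 0.09 rad of the feed direction; the button has been pressed at least 4 mm and is up again (all of step 1 and linear speed of carrier below 0.01 m/s and value of joint start below 0.002 m); the robot touches nothing.
It fails at once if the carrier is lifted or tipped: its origin more than 8 mm above the bench or more than 0.1 rad out of level (height (world z) of carrier above 0.008 m or angle between carrier's own z axis and vertical above 0.1 rad).
It fails at once if the button is pressed before the carrier is home (value of joint start above 0.003 m and not (x of carrier in the frame of home between -0.005 and 0.005 m and y of carrier in the frame of home between -0.008 and 0.008 m and angle between the x axis of carrier and the x axis of fixture, either way round below 0.09 rad and angle between carrier's own z axis and vertical below 0.05 rad and height (world z) of carrier below 0.004 m)).
It fails at once if a bystander is moved more than 20 mm (distance of any of screwdriver, spool, flux, paste, scanner, spare from where it was at the start of the episode above 0.02 m).
It also fails if it takes over 61 s, if anything falls off the work surface, if the arm or the gripper's body presses on something with over 40 N, if the wrist force passes 120 N, or if a joint passes its speed limit or range.

### The arm

A 6-joint arm with a two-finger parallel gripper is mounted at the origin on the work surface. World frame = base frame: x ahead of the robot, y to its left, z up, the work surface at z = 0. Lengths are in mm, angles in rad, forces in N, time in s.
With the tool pointing down it reaches from about 350 to 775 mm from the base axis. Payload 7.3 kg.
Tool frame: the origin (TCP) lies midway between the tips of the shut fingers; the grasp point (between the pads) lies 19 mm behind it; z points along the fingers, y is the line along which they close (so a half turn about z gives the same grasp; the last joint's range is limited). The gripper opens to 92 mm and grips with 3 to 60 N. Pads are 19 mm wide; open, the fingers measure 130 mm over their backs; the gripper's body (75 mm by 190 mm) begins 47 mm behind the grasp point.
Start: joints at [1.155, 0.342, 1.524, -0, 1.275, -0.146], TCP at [139.918, 506.033, 206.441] pointing down, gripper open.
Joint ranges: [-2.53, 2.53], [-0.77, 2.02], [0.04, 2.7], [-1, 4.14], [0.28, 2.66], [-3.11, 3.11]. Speed limits (rad/s): [2.57, 2.57, 3.14, 3.14, 3.14, 3.14].

### API

Orientations are given as [roll, pitch, yaw] about the fixed x, y, z axes, in that order (R = Rz(yaw) Ry(pitch) Rx(roll)).
In Python, from plant import get_obs, capture, camera_model, close_job, search_frame, regions_of, pinpoint gives the robot as it stands. The module is installed in compiled form; this text tells all that it offers.
- The arm moves only by the shell command python3 -m pendant 'ROWS'. ROWS is JSON, one flat list of numbers, 7 for each row, row after row: the shift along the tool's x, y, z in units of 30 mm (1.0 is 30 mm), then the turn, a rotation vector about the tool's x, y, z in units of 4 degrees (1.0 is 4 degrees), then the closure, from -1 (fully open) to 1 (shut), so that 0 is half open. In form: [dx, dy, dz, wx, wy, wz, gripper, dx, dy, dz, wx, wy, wz, gripper, ...]. A call has 1 to 12 rows; each row shifts and turns the commanded pose from where the row before left it, along the tool's axes as they then stand; what a row does not reach is not made up. A row lasts 1/10 s, in which the tool goes at most 50 mm and 8.59 degrees, less where a joint would pass 70% of its speed; a pose out of reach is approached as far as the arm can. A call with a number of a shift or a turn outside -1 to 1 is refused whole. A call with a gripper value outside its range is refused whole. The fingers move at their own pace and stop on an object; the grip force is fixed at half the most. Time passes only in rows, so rows that do not move let the fingers close. It gives the time, the measured TCP pose, the force, the opening and the grip force at its end, in the units of the state.
- get_obs(): the state, without advancing time (a new reading comes with each control period).
- capture(name): name is "side" or "top"; returns the picture (400x640x3 uint8, red, green, blue); there is no depth.
- camera_model(name): a dict with "fov_y" (degrees; the focal length in pixels is half the picture's height over the tangent of half this angle, whatever the lens; pixels are square), "cx", "cy" (the principal point, pixels), "D" ([k1, k2, p1, p2, k3] as OpenCV has them; the pictures are not rectified), "pose" (4x4, takes a point from camera to world coordinates). Camera axes: x right, y up, looking along -z (the intrinsics and any distortion apply to the point x, -y, -z); pixel columns grow to the right and rows downward; lengths in mm; the calibration is good to about 2 mm. A picture is of the moment at which its call begins. camera_model takes no time and is no camera call.
- close_job(): hands the job in; it is judged then, once.
Trained networks look in the newest picture that a camera, given by its name, has taken for a name from the list of things; names that differ only in an ending like _2 or _b are one class to them, and where a whole thing is asked for, a point or a joint stands for the part that bears it (a point fixed in the world has none). Each returns a list of dicts, best first, with "score" (0 to 1); they miss things now and then, are a little off and sometimes report something else, mostly with a low value. They report only what shows in the picture. A call takes as long as a camera call. They do not tell look-alikes from the thing itself.
- search_frame(camera, thing): "location" ([column, row] in pixels, amid what is visible of it).
- regions_of(camera, thing): "pixels" (400x640 bool, what is visible of it) and "location" ([column, row] in pixels, amid what is visible of it).
- pinpoint(camera, thing): "location" ([column, row] in pixels: a listed point, or the origin of a listed thing).
The state is a dict: "time": time; "joint_positions": joint angles; "dq": joint speeds; "tau": joint torques, N m; "tool_pos": TCP position; "tcp_rot": TCP orientation; "contact_force": force on the tool from outside, world axes, zero at the start; "moment": the same for the moment, N m; "grip_width": finger opening in mm; "finger_force": force on a finger pad.
Only numpy, scipy, OpenCV 4.12 (cv2) and the standard library are available. Lean on these libraries where they do the work, as an engineer would, in place of code of your own. Each camera call takes 0.05 s, during which the arm holds its last target. There are 200 camera calls.

## Working session

There is one attempt and no reset: what is moved stays moved. The work goes in short steps, Python scripts to look and compute and a shell command to move; the robot and the scene stay as the last step left them, time stands still between calls to the robot, and variables do not carry over. Pictures are saved under pics/ and viewed, at most 10 in all, crops included, and the job is handed in when it is done.

```bash
mkdir -p pics
cat > h.py <<'E'
import numpy as np, cv2
from plant import *
def ray(cam,px):
    m=camera_model(cam); f=200/np.tan(np.radians(m["fov_y"])/2)
    K=np.array([[f,0,m["cx"]],[0,f,m["cy"]],[0,0,1]])
    u=cv2.undistortPoints(np.array([[px]],float),K,np.array(m["D"],float))[0,0]
    P=np.array(m["pose"]); d=P[:3,:3]@np.array([u[0],-u[1],-1]); return P[:3,3],d
def onz(cam,px,z=0):
    o,d=ray(cam,px); return o+d*(z-o[2])/d[2]
def proj(cam,p):
    m=camera_model(cam); f=200/np.tan(np.radians(m["fov_y"])/2)
    K=np.array([[f,0,m["cx"]],[0,f,m["cy"]],[0,0,1]]); P=np.array(m["pose"])
    q=P[:3,:3].T@(np.array(p,float)-P[:3,3]); q=q*[1,-1,-1]
    return cv2.projectPoints(q[None,None],np.zeros(3),np.zeros(3),K,np.array(m["D"],float))[0][0,0]
def save(cam,name):
    im=capture(cam); cv2.imwrite("pics/"+name,im[:,:,::-1]); return im
E
python3 - <<'E'
from h import *
np.set_printoptions(precision=1,suppress=True)
for c in("top","side"):
    save(c,c+"0.png")
    print(c,camera_model(c)["pose"][:3] if 0 else np.array(camera_model(c)["pose"])[:3,3])
    for t,z in(("carrier",0),("fixture",0),("mouth",0),("stop",0),("home",0),("start_top",30),("spare",0)):
        for r in pinpoint(c,t)[:3]: print(t,round(r["score"],2),np.array(r["location"]),onz(c,r["location"],z)[:2])
s=get_obs();print(s["time"],s["tool_pos"],s["tcp_rot"])
a=cv2.imread("pics/top0.png");b=cv2.imread("pics/side0.png")
E
```

```text
top [ 351.1  -47.3 1386.7]
carrier 0.96 [463.7 184.8] [ 611.  -530.6]
carrier 0.92 [357.6 210.7] [ 523.4 -168.5]
carrier 0.91 [375.6 154.5] [ 716.3 -232.8]
fixture 0.89 [296.8 208.6] [530.9  34.8]
mouth 0.66 [443.1 250.7] [ 389.  -450.8]
stop 0.97 [275.9 207.1] [536.1 104.8]
home 0.71 [298.6 209.3] [528.5  28.7]
start_top 0.58 [301.6 179.8] [622.9  17.7]
spare 0.87 [175.2 222.1] [486.  443.6]
spare 0.31 [265.3 142.3] [760.3 144.3]
side [358.9 842.5 882.2]
carrier 0.97 [384.4 237.5] [334.6  63.6]
carrier 0.93 [341.3 183.3] [ 502.2 -155.4]
carrier 0.88 [394.9 162.8] [ 326.8 -306.7]
fixture 0.57 [323.4 224.2] [525.1  46.1]
stop 0.92 [317.5 237.4] [531.9 102.5]
stop 0.36 [304.  344.1] [493.7 434.9]
home 0.76 [323.6 221. ] [527.2  32.6]
start_top 0.53 [296.9 204.5] [618.9   6.4]
spare 0.74 [305.  345.5] [490.5 437.8]
0.8 [139.9 506.  206.5] [3.1 0.  2.9]
```

View pics/top0.png

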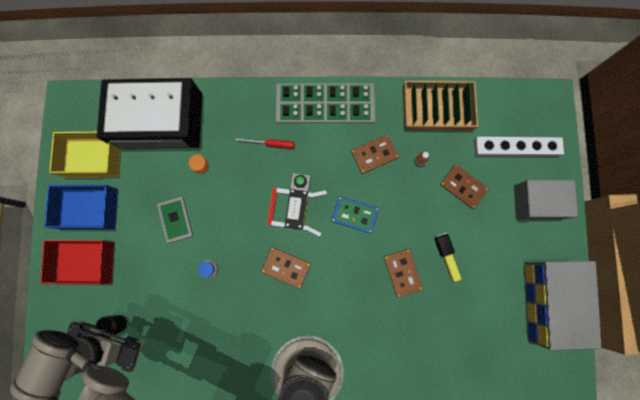

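View pics/side0.png

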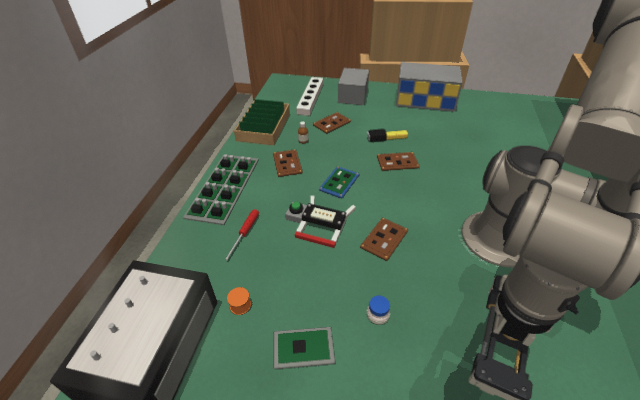

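Carrier-like things in the top picture: brown at (375,153), (465,186), (403,273) and (286,267), grey spare at (174,220), and blue at (355,214). The blue one is right in front of the flared mouth of the fixture (297,208), so I choose it. Next I check it in a close crop.

Run:
```python
from h import *
np.set_printoptions(precision=1,suppress=True)
im=save("top","top1.png")
c=cv2.resize(im[165:250,255:390],None,fx=5.9,fy=5.9,interpolation=cv2.INTER_CUBIC)
cv2.imwrite("pics/crop1.png",c[:,:,::-1])
hsv=cv2.cvtColor(im,cv2.COLOR_RGB2HSV); 
box=np.zeros(im.shape[:2],bool); box[165:250,255:390]=1
H,S,V=[hsv[...,i].astype(int) for i in range(3)]
for n,m,z in(("blue",(H>100)&(H<130)&(S>120)&box,10),("red",((H<8)|(H>172))&(S>150)&box,14),("white",(S<50)&(V>150)&box,14)):
    k,l,st,ce=cv2.connectedComponentsWithStats(m.astype(np.uint8),connectivity=8)
    for i in range(1,k):
        if st[i,4]<12: continue
        pts=np.argwhere(l==i)[:,::-1].astype(np.float32)
        W=np.array([onz("top",p,z)[:2] for p in pts],np.float32)
        r=cv2.minAreaRect(W); print(n,st[i,4],ce[i],r, cv2.boxPoints(r).tolist() if st[i,4]>40 else "")
for cam in("top","side"):
    for t,z in(("carrier",0),):
        for r in regions_of(cam,t):
            pts=np.argwhere(r["pixels"])[:,::-1]
            print(cam,r["score"],r["location"])
            if len(pts)>20:
                W=np.array([onz(cam,p,10)[:2] for p in pts.astype(float)],np.float32); print(cv2.minAreaRect(W))
for p in ((300.5,180.5),): print(onz("top",p,30))
```

```text
blue 84 [358.7 202.6] ((548.9312744140625, -171.926025390625), (117.74977111816406, 7.988641262054443), 73.2744140625) [[528.1624755859375, -227.16062927246094], [535.8131103515625, -229.4596710205078], [569.7000732421875, -116.69142150878906], [562.0494384765625, -114.39237976074219]]
blue 58 [336.1 208.6] ((530.2604370117188, -96.49531555175781), (9.835537910461426, 63.540401458740234), 73.0816650390625) [[498.4341125488281, -91.9548568725586], [559.2245483398438, -110.44564056396484], [562.0867919921875, -101.03577423095703], [501.29632568359375, -82.54499053955078]]
blue 59 [373.4 219.9] ((491.69329833984375, -220.0869598388672), (9.505054473876953, 65.58916473388672), 73.13987731933594) [[458.9299621582031, -215.12359619140625], [521.6998291015625, -234.14682006835938], [524.4566650390625, -225.05032348632812], [461.686767578125, -206.027099609375]]
blue 98 [351.4 225.9] ((471.7591247558594, -145.68499755859375), (117.74259185791016, 8.897087097167969), 73.06546783447266) [[450.35552978515625, -200.707763671875], [458.8668212890625, -203.29928588867188], [493.1627197265625, -90.
[... 2155 characters left out ...]
469, -47.34452819824219], [476.1788635253906, 8.215797424316406], [461.8866882324219, 14.370887756347656]]
top 0.93 [400.9, 272.7]
((319.0545959472656, -311.74322509765625), (137.5047149658203, 89.13998413085938), 16.289878845214844)
top 0.7 [463.5, 183.9]
((604.9608764648438, -527.5930786132812), (137.88377380371094, 92.02584075927734), 51.22307205200195)
top 0.65 [285.0, 266.7]Traceback (most recent call last):
  File "<stdin>", line 22, in <module>
  File "h.py", line 9, in onz
    o,d=ray(cam,px); return o+d*(z-o[2])/d[2]
        ~~~^^^^^^^^
  File "h.py", line 4, in ray
    m=camera_model(cam); f=200/np.tan(np.radians(m["fov_y"])/2)
ValueError: time passes only in moves, steps and waits
```

View pics/crop1.png

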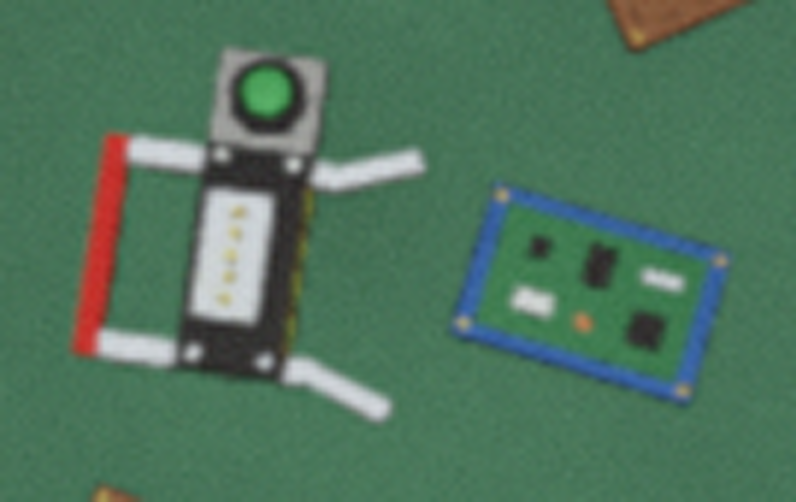

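The crop shows the blue-rimmed carrier with a green board facing the flare, with the red stop at the far left. Feed yaw is about 82° and carrier yaw about 73°. The trailing-edge centre, about (490,-225), already lies on the fixture's centre line. So I'll push with two half-open fingertips along that line and turn the tool about 9° on the way. First I turn the tool.

```bash
python3 -m pendant '[0,0,0,0,0,1,0, 0,0,0,0,0,1,0, 0,0,0,0,0,1,0, 0,0,0,0,0,1,0, 0,0,0,0,0,1,0, 0,0,0,0,0,1,0, 0,0,0,0,0,1,0, 0,0,0,0,0,1,0, 0,0,0,0,0,1,0, 0,0,0,0,0,1,0, 0,0,0,0,0,1,0, 0,0,0,0,0,1,0]'; python3 -m pendant '[0,0,0,0,0,1,0, 0,0,0,0,0,1,0, 0,0,0,0,0,1,0, 0,0,0,0,0,1,0, 0,0,0,0,0,1,0, 0,0,0,0,0,1,0, 0,0,0,0,0,1,0, 0,0,0,0,0,1,0, 0,0,0,0,0,1,0, 0,0,0,0,0,1,0, 0,0,0,0,0,0,0]'; python3 -c "from plant import *;print(get_obs()['joint_positions'])"
```

```text
time: 2.1
tool_pos: [139.9, 506.0, 206.4]
tcp_rot: [3.142, -0.0, 2.031]
contact_force: [-0.3, -0.2, 0.6]
grip_width: 46.0
finger_force: 0.0
time: 3.2
tool_pos: [139.9, 506.0, 206.4]
tcp_rot: [3.142, -0.0, 1.335]
contact_force: [-1.4, -0.4, -0.4]
grip_width: 45.5
finger_force: 0.0
[ 1.15496312e+00  3.41999794e-01  1.52412452e+00 -9.73972135e-06
  1.27541169e+00  1.39047120e+00]
```

```bash
python3 -m pendant '[-0.79,0.93,0,0,0,0,0, -0.79,0.93,0,0,0,0,0, -0.79,0.93,0,0,0,0,0, -0.79,0.93,0,0,0,0,0, -0.79,0.93,0,0,0,0,0, -0.79,0.93,0,0,0,0,0, -0.79,0.93,0,0,0,0,0, -0.79,0.93,0,0,0,0,0, -0.79,0.93,0,0,0,0,0, -0.79,0.93,0,0,0,0,0, -0.79,0.93,0,0,0,0,0, -0.79,0.93,0,0,0,0,0]'; python3 -m pendant '[-1,0.48,0.3,0,0,0,0, -1,0.48,0.3,0,0,0,0, -1,0.48,0.3,0,0,0,0, -1,0.48,0.3,0,0,0,0, -1,0.48,0.3,0,0,0,0, -1,0.48,0.3,0,0,0,0, -1,0.48,0.3,0,0,0,0, -1,0.48,0.3,0,0,0,0, -1,0.48,0.3,0,0,0,0, -1,0.48,0.3,0,0,0,0, -1,0.48,0.3,0,0,0,0, -1,0.48,0.3,0,0,0,0]'; python3 -m pendant '[-0.4,0,0,0,0,0.84,0, 0,0,0,0,0,0,0]'
```

```text
time: 4.4
tool_pos: [400.1, 150.2, 206.6]
tcp_rot: [3.141, -0.0, 1.338]
contact_force: [0.6, -0.3, 0.5]
grip_width: 46.0
finger_force: 0.0
time: 5.6
tool_pos: [483.8, -240.3, 98.0]
tcp_rot: [3.141, -0.0, 1.338]
contact_force: [-0.1, 0.7, -1.2]
grip_width: 45.7
finger_force: 0.0
time: 5.8
tool_pos: [480.5, -252.1, 97.9]
tcp_rot: [-3.141, -0.0, 1.276]
contact_force: [0.9, 0.8, 0.4]
grip_width: 46.2
finger_force: 0.0
```

```bash
python3 -m pendant '[0,0.06,1,0,0,0,0, 0,0,1,0,0,0,0, 0,0,0.8,0,0,0,0, 0,0,0.3,0,0,0,0, 0,0,0,0,0,0,0]'
python3 - <<'E'
from h import *
im=save("top","top2.png")
c=cv2.resize(im[165:260,255:395],None,fx=5.5,fy=5.5,interpolation=cv2.INTER_CUBIC)
cv2.imwrite("pics/crop2.png",c[:,:,::-1])
E
```

```text
time: 6.3
tool_pos: [482.1, -249.9, 4.7]
tcp_rot: [-3.14, -0.001, 1.279]
contact_force: [-0.2, -1.5, 0.7]
grip_width: 46.0
finger_force: 0.0
```

View pics/crop2.png

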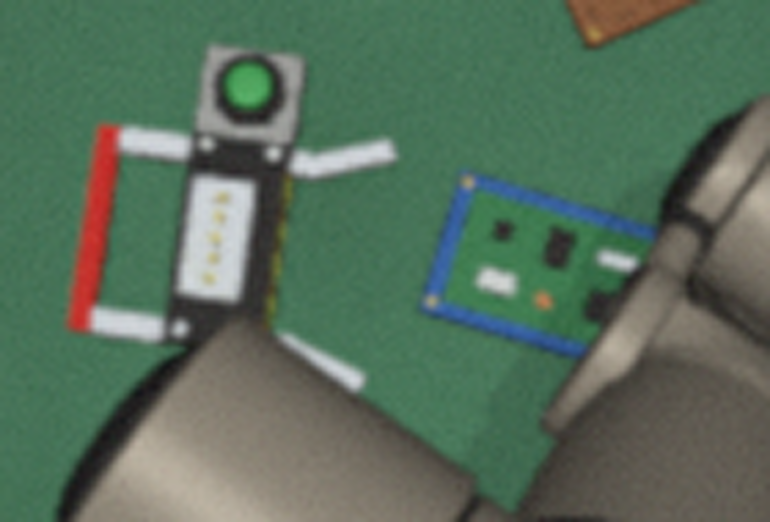

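The top view shows the carrier undisturbed, with its front edge at crop (450,240), and the fingers behind it. I start the push.

```bash
python3 -m pendant '[0.1,0,0,0,0,0,0, 0.1,0,0,0,0,0,0, 0.1,0,0,0,0,0,0, 0.1,0,0,0,0,0,0, 0.1,0,0,0,0,0,0]'; python3 -m pendant '[0.2,-0.03,0,0,0,-0.2,0, 0.2,-0.03,0,0,0,-0.2,0, 0.2,-0.02,0,0,0,-0.2,0, 0.2,-0.02,0,0,0,-0.2,0, 0.2,-0.02,0,0,0,-0.2,0, 0.2,-0.02,0,0,0,-0.2,0, 0.2,-0.01,0,0,0,-0.2,0]'
python3 - <<'E'
from h import *
im=save("top","top3.png"); save("side","side3.png")
c=cv2.resize(im[165:260,255:395],None,fx=5.5,fy=5.5,interpolation=cv2.INTER_CUBIC)
cv2.imwrite("pics/crop3.png",c[:,:,::-1])
E
```

```text
time: 6.85
tool_pos: [487.1, -236.4, 5.7]
tcp_rot: [3.141, 0.0, 1.277]
contact_force: [0.5, 0.7, 0.3]
grip_width: 46.0
finger_force: 0.0
time: 7.55
tool_pos: [493.0, -194.3, 5.4]
tcp_rot: [3.142, -0.0, 1.376]
contact_force: [0.0, 0.7, 0.1]
grip_width: 46.2
finger_force: 0.0
```

View pics/crop3.png

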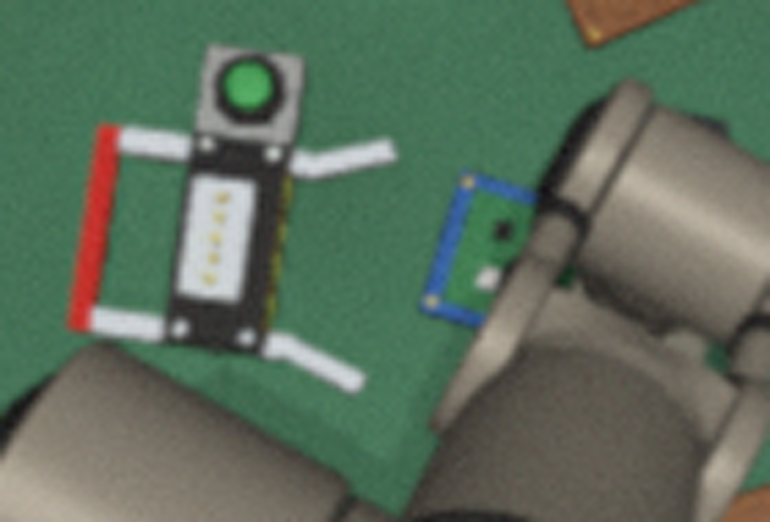

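The carrier has not moved although the TCP should be past its trailing edge, so I look at the side view.

Run:
```python
from h import *
im=cv2.imread("pics/side3.png")
cv2.imwrite("pics/crop4.png",cv2.resize(im[100:260,260:470],None,fx=3.75,fy=3.75,interpolation=cv2.INTER_CUBIC))
print(proj("side",get_obs()["tool_pos"]),proj("top",get_obs()["tool_pos"]), get_obs()["tool_pos"])
```

```text
[345.688269   175.45287608] [365.52421336 219.55487287] [ 493.00099583 -193.96178921    5.3626776 ]
```

View pics/crop4.png

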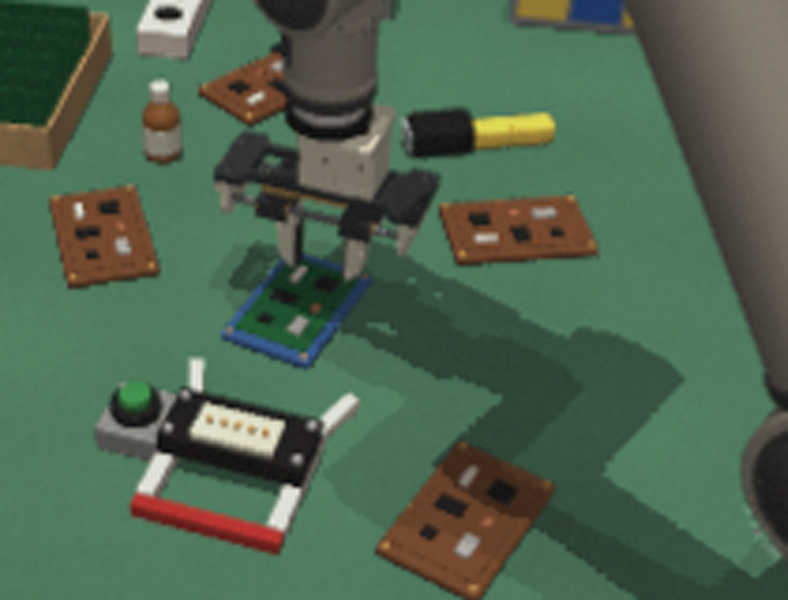

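The fingertips (crop (298,265) and (355,275)) hover over the rear of the carrier. The opened fingers end well short of the TCP plane. I'll lift, retreat, and feel for the bench.

```bash
python3 -m pendant '[0,0,-1,0,0,0,0, -1,0,0,0,0,0,0, -1,0,0,0,0,0,0, 0,0,0,0,0,1,0, 0,0,1,0,0,0.43,0, 0,0,0.2,0,0,0,0, 0,0,0,0,0,0,0]'; for i in 1; do python3 -m pendant '[0,0,0.07,0,0,0,0, 0,0,0,0,0,0,0]'; done; python3 -m pendant '[0,0,0.07,0,0,0,0, 0,0,0,0,0,0,0]'
```

```text
time: 8.35
tool_pos: [480.4, -253.1, -1.6]
tcp_rot: [-3.139, -0.001, 1.276]
contact_force: [-1.3, -0.1, 0.5]
grip_width: 45.7
finger_force: 0.0
time: 8.55
tool_pos: [481.8, -253.8, -2.1]
tcp_rot: [3.141, 0.0, 1.276]
contact_force: [-0.2, 0.4, 0.7]
grip_width: 45.7
finger_force: 0.0
time: 8.75
tool_pos: [481.5, -253.6, -4.5]
tcp_rot: [3.141, 0.0, 1.276]
contact_force: [0.1, 0.6, -0.1]
grip_width: 45.8
finger_force: 0.0
```

```bash
python3 -m pendant '[0,0,0.07,0,0,0,0, 0,0,0,0,0,0,0]'|grep -E "pos|force: \["; python3 -m pendant '[0,0,0.07,0,0,0,0, 0,0,0,0,0,0,0]'|grep -E "pos|force: \["
```

```text
tool_pos: [481.3, -253.6, -7.0]
contact_force: [1.1, 0.0, 1.1]
tool_pos: [481.2, -253.5, -9.3]
contact_force: [-0.0, 0.9, -0.5]
```

```bash
python3 -m pendant '[0,0,0.05,0,0,0,0, 0,0,0,0,0,0,0]'|grep -E "pos|force: \["; python3 -m pendant '[0,0,0.05,0,0,0,0, 0,0,0,0,0,0,0]'|grep -E "pos|force: \["
```

```text
tool_pos: [481.2, -253.6, -10.7]
contact_force: [0.3, -0.3, -0.3]
tool_pos: [481.2, -253.6, -12.2]
contact_force: [-0.2, -0.0, 0.1]
```

```bash
python3 -m pendant '[0,0,0.05,0,0,0,0, 0,0,0,0,0,0,0]'|grep -E "pos|force: \["; python3 -m pendant '[0,0,0.05,0,0,0,0, 0,0,0,0,0,0,0]'|grep -E "pos|force: \["
```

```text
tool_pos: [481.2, -253.6, -13.7]
contact_force: [-0.2, -0.3, 0.3]
tool_pos: [481.2, -253.6, -15.2]
contact_force: [-0.8, -0.0, -0.6]
```

Run:
```python
from h import *
im=save("side","side5.png")
cv2.imwrite("pics/crop5.png",cv2.resize(im[125:215,300:390,::-1],None,fx=6.6,fy=6.6,interpolation=cv2.INTER_CUBIC))
p=get_obs()["tool_pos"]; a=1.276; y=np.array([np.sin(a),-np.cos(a),0])
for z in (0,10,20):
  print(z,[((proj("side",[p[0],p[1],z]+s*y*32)-[300,125])*6.6).round() for s in(1,-1)])
```

```text
0 [array([287., 258.]), array([392., 292.])]
10 [array([288., 244.]), array([393., 278.])]
20 [array([288., 230.]), array([394., 264.])]
```

View pics/crop5.png

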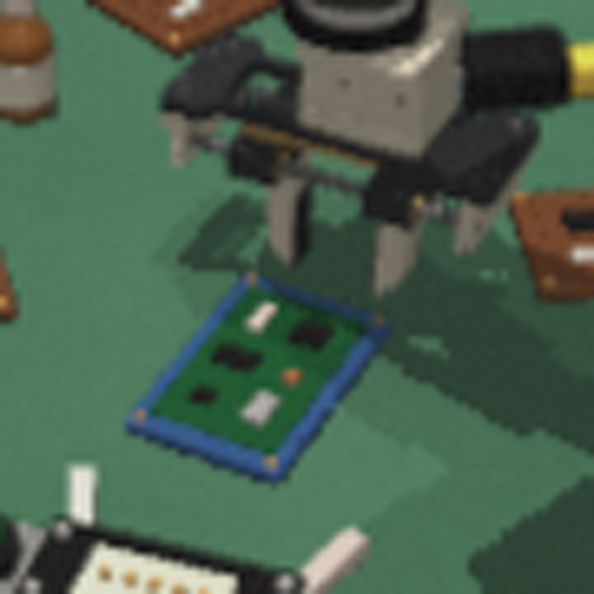

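The side crop shows the tips at (290,263) and (385,293), which is at bench level about 20 mm behind the carrier's rear edge. I push now, slowly at first and then turning.

```bash
python3 -m pendant '[0.15,0,0,0,0,0,0, 0.15,0,0,0,0,0,0, 0.1,0,0,0,0,0,0, 0.1,0,0,0,0,0,0, 0.1,0,0,0,0,0,0, 0.1,0,0,0,0,0,0, 0.1,0,0,0,0,0,0]'; python3 -m pendant '[0.15,-0.02,0,0,0,-0.2,0, 0.15,-0.02,0,0,0,-0.2,0, 0.15,-0.02,0,0,0,-0.2,0, 0.15,-0.02,0,0,0,-0.2,0, 0.15,-0.01,0,0,0,-0.2,0]';  python3 - <<'E'
from h import *
im=save("top","top6.png")
c=cv2.resize(im[165:260,255:395],None,fx=5.5,fy=5.5,interpolation=cv2.INTER_CUBIC)
s=save("side","side6.png")
d=cv2.resize(s[145:245,280:380],None,fx=5.2,fy=5.2,interpolation=cv2.INTER_CUBIC)
c=cv2.resize(im[165:245,255:335+20],None,fx=3,fy=3,interpolation=cv2.INTER_CUBIC); d=cv2.resize(d,(480,480))
w=np.zeros((480,780,3),np.uint8); w[:240,:300]=c; w[:,300:]=d
cv2.imwrite("pics/crop6.png",w[:,:,::-1])
E
```

```text
time: 10.7
tool_pos: [488.4, -230.8, -15.0]
tcp_rot: [3.141, 0.0, 1.275]
contact_force: [-0.5, -1.9, -0.2]
grip_width: 46.0
finger_force: 0.8
time: 11.2
tool_pos: [491.7, -207.9, -15.0]
tcp_rot: [3.142, -0.0, 1.346]
contact_force: [0.7, -1.5, 0.6]
grip_width: 46.0
finger_force: 0.8
```

View pics/crop6.png

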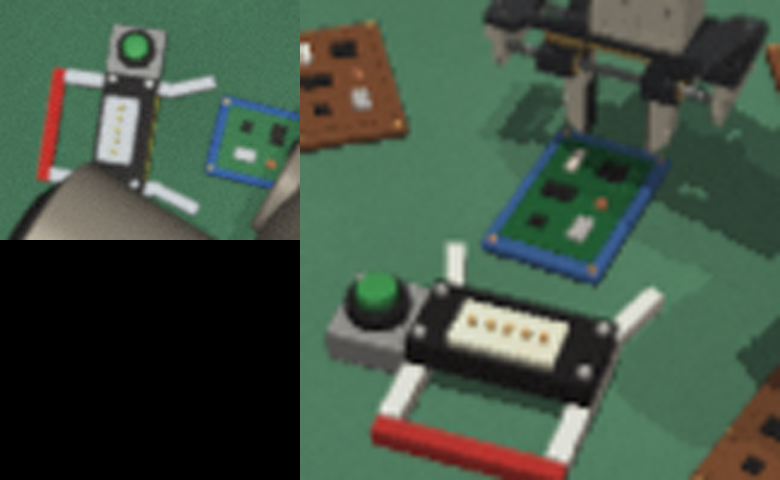

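Both tips are on the trailing edge, and the carrier is flat and turning into line (front edge at left-panel (215,135)). I continue.

```bash
python3 -m pendant '[0.2,-0.01,0,0,0,-0.2,0, 0.2,-0.02,0,0,0,-0.2,0, 0.2,-0.01,0,0,0,-0.2,0, 0.2,-0.01,0,0,0,-0.2,0, 0.2,0,0,0,0,-0.2,0, 0.2,0,0,0,0,-0.2,0, 0.2,0,0,0,0,0,0, 0.2,0,0,0,0,0,0]'
python3 - <<'E'
from h import *
im=save("top","top7.png")
hsv=cv2.cvtColor(im,cv2.COLOR_RGB2HSV); H,S,V=[hsv[...,i].astype(int) for i in range(3)]
box=np.zeros(im.shape[:2],bool); box[165:250,255:390]=1
k,l,st,ce=cv2.connectedComponentsWithStats(((H>100)&(H<130)&(S>120)&box).astype(np.uint8),connectivity=8)
for i in range(1,k):
    if st[i,4]>12:
        W=np.array([onz("top",p,10)[:2] for p in np.argwhere(l==i)[:,::-1].astype(float)],np.float32); print(st[i,4],cv2.minAreaRect(W))
E
```

```text
time: 12.1
tool_pos: [498.7, -160.2, -15.0]
tcp_rot: [-3.141, -0.0, 1.429]
contact_force: [-1.1, -0.5, 0.1]
grip_width: 46.2
finger_force: 0.9
55 ((553.472900390625, -65.97682189941406), (74.36560821533203, 7.613802433013916), 81.65457153320312)
60 ((519.8507080078125, -16.56472396850586), (9.39941692352295, 64.6838150024414), 81.99459075927734)
40 ((475.285888671875, -39.53243637084961), (52.30796432495117, 8.432920455932617), 81.72817993164062)
```

Aligned: yaw is 82° and lateral error is under 1 mm. About 120 mm is left.

```bash
python3 -m pendant '[0.2,0,0,0,0,0,0, 0.2,0,0,0,0,0,0, 0.2,0,0,0,0,0,0, 0.2,0,0,0,0,0,0, 0.2,0,0,0,0,0,0, 0.2,0,0,0,0,0,0, 0.2,0,0,0,0,0,0, 0.2,0,0,0,0,0,0]'; python3 -m pendant '[0.2,0,0,0,0,0,0, 0.2,0,0,0,0,0,0, 0.2,0,0,0,0,0,0, 0.2,0,0,0,0,0,0, 0.2,0,0,0,0,0,0, 0.2,0,0,0,0,0,0, 0.2,0,0,0,0,0,0, 0.2,0,0,0,0,0,0]'
```

```text
time: 12.95
tool_pos: [505.5, -112.7, -15.0]
tcp_rot: [-3.142, -0.0, 1.429]
contact_force: [-0.6, -2.0, -0.1]
grip_width: 46.0
finger_force: 0.8
time: 13.75
tool_pos: [512.4, -65.2, -15.0]
tcp_rot: [-3.142, -0.0, 1.429]
contact_force: [-0.2, -2.3, 1.2]
grip_width: 45.9
finger_force: 0.8
```

```bash
python3 -m pendant '[0.1,0,0,0,0,0,0, 0.1,0,0,0,0,0,0, 0.1,0,0,0,0,0,0, 0.1,0,0,0,0,0,0, 0.1,0,0,0,0,0,0, 0,0,0,0,0,0,0]'|grep -E "pos|force: \["; for i in 1; do python3 -m pendant '[0.06,0,0,0,0,0,0, 0,0,0,0,0,0,0]'|grep -E "pos|force: \["; done; python3 -m pendant '[0.06,0,0,0,0,0,0, 0,0,0,0,0,0,0]'|grep -E "pos|force: \["
```

```text
tool_pos: [514.5, -50.4, -15.0]
contact_force: [-0.5, 0.5, 0.1]
tool_pos: [514.7, -48.9, -15.0]
contact_force: [-0.5, 0.4, -0.4]
tool_pos: [515.0, -47.2, -15.0]
contact_force: [0.5, -1.1, -0.2]
```

```bash
python3 -m pendant '[0.06,0,0,0,0,0,0, 0,0,0,0,0,0,0]'|grep -E "pos|force: \["; python3 -m pendant '[0.06,0,0,0,0,0,0, 0,0,0,0,0,0,0]'|grep -E "pos|force: \["; python3 -m pendant '[0.06,0,0,0,0,0,0, 0,0,0,0,0,0,0]'|grep -E "pos|force: \["
```

```text
tool_pos: [515.2, -45.4, -15.0]
contact_force: [-0.3, 0.3, -0.6]
tool_pos: [515.5, -43.6, -15.0]
contact_force: [-0.1, -0.6, -0.6]
tool_pos: [515.7, -41.7, -15.0]
contact_force: [1.1, -1.3, 0.2]
```

```bash
python3 -m pendant '[0.05,0,0,0,0,0,0, 0,0,0,0,0,0,0]'|grep -E "pos|force: \["; python3 -m pendant '[0.05,0,0,0,0,0,0, 0,0,0,0,0,0,0]'|grep -E "pos|force: \["
python3 - <<'E'
from h import *
im=save("top","top8.png"); s=save("side","side8.png")
c=cv2.resize(im[165:245,255:335],(390,390),interpolation=cv2.INTER_CUBIC)
d=cv2.resize(s[180:260,280:360],(390,390),interpolation=cv2.INTER_CUBIC)
cv2.imwrite("pics/crop8.png",np.hstack([c,d])[:,:,::-1])
E
```

```text
tool_pos: [515.9, -40.3, -15.0]
contact_force: [0.4, -0.4, -0.9]
tool_pos: [516.3, -39.2, -15.0]
contact_force: [0.6, -2.4, -0.7]
```

View pics/crop8.png

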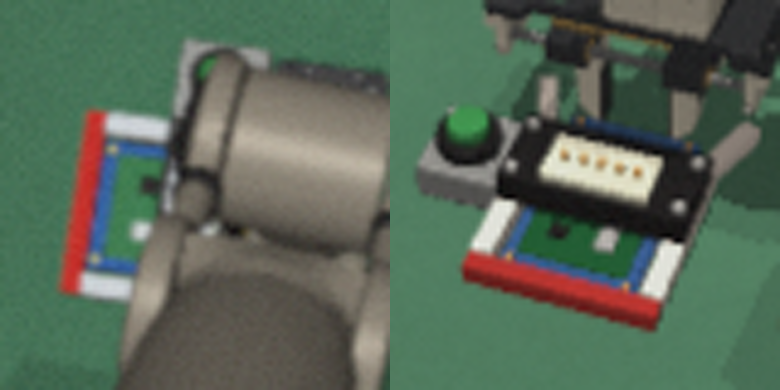

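The carrier is under the bridge with its front edge right at the red rail. I press on gently until the force rises.

```bash
python3 -m pendant '[0.05,0,0,0,0,0,0, 0,0,0,0,0,0,0]'|grep -E "pos|force: \["; python3 -m pendant '[0.05,0,0,0,0,0,0, 0,0,0,0,0,0,0]'|grep -E "pos|force: \["
```

```text
tool_pos: [516.6, -39.0, -14.9]
contact_force: [-0.7, -9.9, -0.7]
tool_pos: [516.7, -38.7, -14.9]
contact_force: [-2.6, -16.8, -0.3]
```

The carrier is home: the TCP has stalled with 17 N. I back off, raise, shut the fingers and locate the button.

```bash
python3 -m pendant '[-0.3,0,0,0,0,0,0, -1,0,0,0,0,0,0, -0.5,0,-1,0,0,0,0, -1,0,-1,0,0,0,0, -1,0,-1,0,0,0,1, -1,0,-1,0,0,0,1, -1,0,-1,0,0,0,1, 0,0,0,0,0,0,1, 0,0,0,0,0,0,1]'
python3 - <<'E'
from h import *
np.set_printoptions(precision=1,suppress=True)
R=[]
for cam in("top","side"):
    im=save(cam,cam+"9.png"); r=pinpoint(cam,"start_top"); print(cam,[(x["score"],x["location"]) for x in r[:2]])
    hsv=cv2.cvtColor(im,cv2.COLOR_RGB2HSV); H,S,V=[hsv[...,i].astype(int) for i in range(3)]
    q=proj(cam,[617,22,35]).astype(int); m=np.zeros(im.shape[:2],bool); m[q[1]-9:q[1]+10,q[0]-9:q[0]+10]=1
    m&=(H>45)&(H<75)&(S>130)&(V>100)
    k,l,st,ce=cv2.connectedComponentsWithStats(m.astype(np.uint8)); i=1+np.argmax(st[1:,4]); print(q,st[i],ce[i])
    R.append(ray(cam,ce[i]))
(o1,d1),(o2,d2)=R; t=np.linalg.lstsq(np.c_[d1,-d2],o2-o1,rcond=None)[0]; print(o1+t[0]*d1,o2+t[1]*d2)
a=cv2.imread("pics/top9.png")[165:245,255:335];b=cv2.imread("pics/side9.png")[180:260,280:360]
cv2.imwrite("pics/crop9.png",np.hstack([cv2.resize(x,(390,390),interpolation=cv2.INTER_CUBIC) for x in(a,b)]))
E
```

```text
time: 17.15
tool_pos: [491.8, -208.3, 135.1]
tcp_rot: [3.141, -0.001, 1.427]
contact_force: [-0.5, -0.1, -0.3]
grip_width: 10.7
finger_force: 0.0
top [(0.54, [300.0, 180.2])]
[300 181] [296 177   8   7  40] [299.5 179.5]
side [(0.46, [292.3, 207.1])]
[296 206] [292 202   8   6  39] [295.6 204.5]
[620.6  23.7  46.9] [618.   23.4  46.4]
```

View pics/crop9.png

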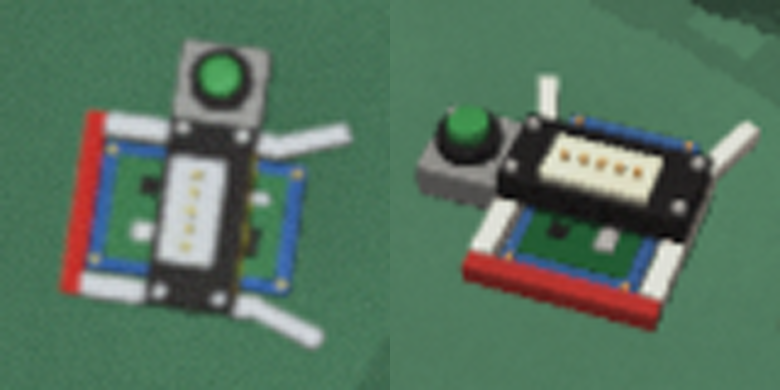

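The carrier is home, aligned and flat. The button top is near (618.5, 23, 45).

```bash
python3 -m pendant '[0.92,0.34,0,0,0,0,1, 0.92,0.34,0,0,0,0,1, 0.92,0.34,0,0,0,0,1, 0.92,0.34,0,0,0,0,1, 0.92,0.34,0,0,0,0,1, 0.92,0.34,0,0,0,0,1, 0.92,0.34,0,0,0,0,1, 0.9,0.34,0,0,0,0,1, 0.9,0.36,0,0,0,0,1, 0,0,1,0,0,0,1, 0,0,1,0,0,0,1, 0,0,0,0,0,0,1]'; python3 -m pendant '[0,0,0.5,0,0,0,1, 0,0,0,0,0,0,1]'
```

```text
time: 18.55
tool_pos: [614.6, 24.9, 69.8]
tcp_rot: [-3.131, 0.0, 1.431]
contact_force: [-0.5, 0.0, -0.2]
grip_width: 0.1
finger_force: 0.0
time: 18.75
tool_pos: [617.3, 23.9, 59.0]
tcp_rot: [-3.138, -0.0, 1.429]
contact_force: [-0.5, 0.1, 0.2]
grip_width: 0.1
finger_force: 0.0
```

```bash
for z in 1; do python3 -m pendant '[0,0,0.2,0,0,0,1, 0,0,0.1,0,0,0,1, 0,0,0,0,0,0,1]'|grep -E "pos|force: \["; done; python3 -m pendant '[0,0,0.1,0,0,0,1, 0,0,0,0,0,0,1]'|grep -E "pos|force: \["; python3 -m pendant '[0,0,0.1,0,0,0,1, 0,0,0,0,0,0,1]'|grep -E "pos|force: \["
```

```text
tool_pos: [618.3, 23.4, 51.2]
contact_force: [-0.8, -0.5, 0.3]
tool_pos: [618.3, 23.3, 48.0]
contact_force: [0.7, -0.5, -0.7]
tool_pos: [618.2, 23.4, 44.7]
contact_force: [0.3, 0.3, -0.3]
```

```bash
python3 -m pendant '[0,0,0.1,0,0,0,1, 0,0,0,0,0,0,1]'|grep -E "pos|force: \["; python3 -m pendant '[0,0,0.1,0,0,0,1, 0,0,0,0,0,0,1]'|grep -E "pos|force: \["; python3 -m pendant '[0,0,0.1,0,0,0,1, 0,0,0,0,0,0,1]'|grep -E "pos|force: \["
```

```text
tool_pos: [618.1, 23.4, 41.6]
contact_force: [-0.1, -0.3, -0.9]
tool_pos: [618.1, 23.4, 38.6]
contact_force: [-0.7, -0.8, 1.4]
tool_pos: [618.1, 23.4, 35.6]
contact_force: [-0.0, -0.4, 0.1]
```

```bash
python3 -m pendant '[0,0,0.06,0,0,0,1, 0,0,0,0,0,0,1]'|grep -E "pos|force: \["; python3 -m pendant '[0,0,0.06,0,0,0,1, 0,0,0,0,0,0,1]'|grep -E "pos|force: \["; python3 -m pendant '[0,0,0.06,0,0,0,1, 0,0,0,0,0,0,1]'|grep -E "pos|force: \["
```

```text
tool_pos: [618.2, 23.4, 34.0]
contact_force: [-0.6, -0.5, -0.2]
tool_pos: [618.2, 23.4, 32.2]
contact_force: [-0.4, -0.4, 0.2]
tool_pos: [618.2, 23.4, 30.4]
contact_force: [-0.7, -0.5, 0.4]
```

```bash
python3 -m pendant '[0,0,0.06,0,0,0,1, 0,0,0,0,0,0,1]'|grep -E "pos|force: \["; python3 -m pendant '[0,0,0.06,0,0,0,1, 0,0,0,0,0,0,1]'|grep -E "pos|force: \["
python3 - <<'E'
from h import *
s=save("side","side10.png")
cv2.imwrite("pics/crop10.png",cv2.resize(s[150:250,250:350,::-1],(600,600),interpolation=cv2.INTER_CUBIC))
print((proj("side",get_obs()["tool_pos"])-[250,150])*6)
E
```

```text
tool_pos: [618.2, 23.4, 28.6]
contact_force: [-0.3, -1.2, 0.1]
tool_pos: [618.5, 23.3, 27.0]
contact_force: [-0.1, 0.8, 0.9]
[274.48859021 353.2257536 ]
```

View pics/crop10.png

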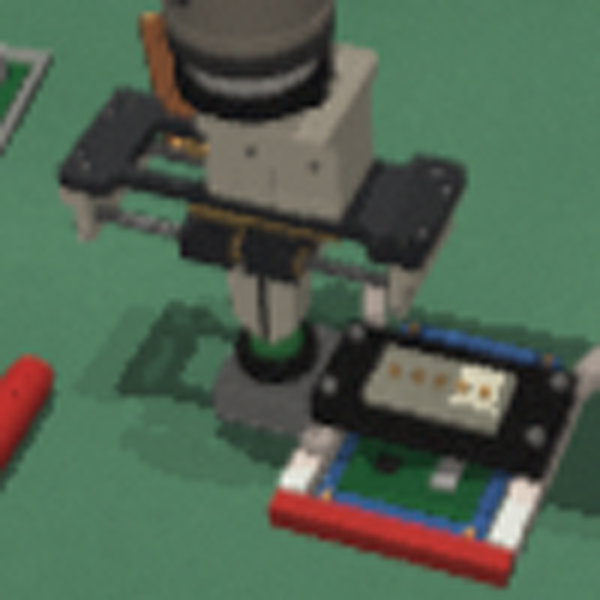

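```bash
python3 - <<'E'
from h import *
p=get_obs()["tool_pos"]; y=np.array([.99,-.14,0])
for z in (30,45,60,75,90):
  print(z,*[((proj("side",[p[0],p[1],z]-s*y)-[250,150])*6).round() for s in(0,55,65,80)])
E
python3 -m pendant '[0,0,0.06,0,0,0,1, 0,0,0,0,0,0,1]'|grep -E "pos|force: \["
```

```text
30 [274. 349.] [372. 374.] [390. 379.] [418. 385.]
45 [273. 329.] [371. 354.] [390. 358.] [417. 365.]
60 [271. 308.] [371. 333.] [389. 337.] [417. 344.]
75 [269. 287.] [370. 312.] [388. 316.] [416. 323.]
90 [268. 265.] [369. 290.] [388. 294.] [416. 301.]
tool_pos: [618.5, 23.3, 25.3]
contact_force: [0.1, 0.0, 2.3]
```

The side crop shows the shut tips just at the green button (265,338), with the outer prongs clear above the bridge. Force has begun to rise, so I press on.

```bash
python3 -m pendant '[0,0,0.06,0,0,0,1, 0,0,0,0,0,0,1]'|grep -E "pos|force: \["; python3 -m pendant '[0,0,0.06,0,0,0,1, 0,0,0,0,0,0,1]'|grep -E "pos|force: \["; python3 -m pendant '[0,0,0.06,0,0,0,1, 0,0,0,0,0,0,1]'|grep -E "pos|force: \["
```

```text
tool_pos: [618.5, 23.3, 23.4]
contact_force: [0.0, 0.6, 3.3]
tool_pos: [618.5, 23.3, 22.0]
contact_force: [-0.9, 0.1, 5.0]
tool_pos: [618.6, 23.3, 21.7]
contact_force: [-5.0, 0.8, 15.0]
```

The button is bottomed at 15 N. I release it and retreat upward, then check.

```bash
python3 -m pendant '[0,0,0,0,0,0,1, 0,0,-0.3,0,0,0,1, 0,0,-1,0,0,0,1, 0,0,-1,0,0,0,1, 0,0,-1,0,0,0,1, -1,0,-1,0,0,0,1, -1,0,-0.5,0,0,0,1, -1,0,0,0,0,0,1, -1,0,0,0,0,0,1, -1,0,0,0,0,0,1, -1,0,0,0,0,0,1, 0,0,0,0,0,0,1]'
python3 - <<'E'
from h import *
ims=[cv2.imread(f"pics/top9.png"),save("top","top11.png")[:,:,::-1]]
for im in ims:
    hsv=cv2.cvtColor(np.ascontiguousarray(im),cv2.COLOR_BGR2HSV); H,S,V=[hsv[...,i].astype(int) for i in range(3)]
    box=np.zeros(H.shape,bool); box[165:250,255:390]=1
    for n,m in(("blue",(H>100)&(H<130)&(S>120)&box),("red",((H<8)|(H>172))&(S>150)&box)):
        k,l,st,ce=cv2.connectedComponentsWithStats(m.astype(np.uint8),connectivity=8)
        for i in range(1,k):
            if st[i,4]>25: print(n,st[i,4],ce[i].round(2),cv2.minAreaRect(np.array([onz("top",p,10)[:2] for p in np.argwhere(l==i)[:,::-1].astype(float)],np.float32)))
E
```

```text
time: 23.1
tool_pos: [592.0, -158.5, 163.2]
tcp_rot: [-3.141, 0.001, 1.425]
contact_force: [0.3, 0.6, 0.2]
grip_width: 0.7
finger_force: 0.0
blue 45 [275.93 206.36] ((537.1226806640625, 103.63286590576172), (7.5527424812316895, 64.38672637939453), 82.64655303955078)
blue 63 [314.14 211.38] ((520.0338745117188, -23.44382095336914), (9.885491371154785, 65.15531158447266), 81.90519714355469)
red 136 [271.62 205.97] ((538.7757568359375, 117.89871978759766), (12.463605880737305, 122.65013885498047), 82.12997436523438)
blue 45 [275.91 206.27] ((536.9657592773438, 103.95722198486328), (7.152373313903809, 64.8867416381836), 81.33061218261719)
blue 61 [314.1  211.69] ((519.8041381835938, -23.422353744506836), (9.862936973571777, 64.69438934326172), 81.90406036376953)
red 136 [271.64 205.87] ((538.7603759765625, 117.78755187988281), (12.688058853149414, 122.65013885498047), 82.12997436523438)
```

The carrier is unchanged against the stop, the button is released and the arm is clear.

```bash
python3 -c "from plant import *;print(close_job())"
```

```text
the job is handed in; nothing more can be done
None
```

The carrier was pushed flat under the bridge until it stalled against the red stop, the green button was pressed to its end (15 N) and released, and the job was handed in with no verdict returned; I viewed 11 pictures, one over the limit of 10.

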